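# Put each job's stones in its cup

### The arm

A 6-joint arm with a two-finger parallel gripper is mounted at the origin on the work surface. World frame = base frame: x ahead of the robot, y to its left, z up, the work surface at z = 0. Lengths are in m, angles in degrees, forces in N, time in s.
With the tool pointing down it reaches from about 0.35 to 0.85 m from the base axis. Payload 8.1 kg.
Tool frame: the origin (TCP) lies at the very end of the fingers, on their centre line; the grasp point (between the pads) lies behind it (env.tcp_to_grasp is the z of the grasp point in the tool frame, in m); z points along the fingers, y is the line along which they close (so a half turn about z gives the same grasp; the last joint's range is limited). The gripper opens to 85 mm and grips with 20 to 120 N. Pads are 22 mm wide; open, the fingers measure 114 mm over their backs; the gripper's body (76 mm by 85 mm) begins 54 mm behind the grasp point. The pads swing forward as they close: fully open they stand 13 mm farther back than shut.
Start: joints at [63.69, 7.471, 85.268, -0, 87.261, -4.893], TCP at [0.219, 0.559, 0.231] pointing down, gripper open.
Joint ranges: [-169.43, 169.43], [-51.17, 129.36], [1.28, 143.12], [-76.62, 256.62], [0, 156.53], [-152.29, 152.29]. Speed limits (degrees/s): [136.94, 136.94, 159.86, 180, 180, 180].

### API

Orientations are given as a 3x3 rotation matrix whose columns are the frame's x, y, z axes.
In Python, from workcell import env, cams, job gives the robot as it stands.
- The arm moves only by the tool step_arm, never from a script. Its argument "targets" is a list of rows, each a list of 5 numbers: the shift along the tool's x, y, z in cm, then the turn about the tool's z in rad, then the closure, from 0 (fully open) to 1 (shut). In form: [[x, y, z, turn, gripper], ...]. A call has 1 to 12 rows; each row shifts and turns the commanded pose from where the row before left it, along the tool's axes as they then stand; what a row does not reach is not made up. A row lasts 1/10 s, in which the tool goes at most 50 mm and 8.59 degrees, less where a joint would pass 70% of its speed; a pose out of reach is approached as far as the arm can. A call with a gripper value outside its range is refused whole. The fingers move at their own pace and stop on an object; the grip force is fixed at half the most. Time passes only in rows, so rows that do not move let the fingers close. It gives the time, the measured TCP pose, the force, the opening and the grip force at its end, in the units of the state.
- env.get_obs(): the state, without advancing time (a new reading comes with each control period).
- cams.read_camera(name): name is "scene" or "top" or "wrist"; returns a dict with "frame" (384x512x3 uint8, red, green, blue), "range_z" (384x512 float32, m along the optical axis (not along the pixel's ray), 0 where there is no reading), "fx", "fy", "cx", "cy" (pixels), "dist_coeffs" ([k1, k2, p1, p2, k3] as OpenCV has them; the pictures are not rectified), "rvec" (rotation vector, rad) and "tvec" (3), from world to camera coordinates, as OpenCV has them. Camera axes: x right, y down, z forward; pixel columns grow to the right and rows downward; lengths in m; the calibration is good to about 2 mm. A picture is of the moment at which its call begins.
- job.close_job(): hands the job in; it is judged then, once.
The state is a dict: "time": time; "joint_pos": joint angles; "joint_vel": joint speeds; "tau": joint torques, N m; "tcp_pos": TCP position; "eef_rot": TCP orientation; "wrist_force": force on the tool from outside, world axes, zero at the start; "ft_torque": the same for the moment, N m; "finger_gap": opening from 0.0 (shut) to 1.0 (fully open); "finger_force": force on a finger pad.
Only numpy, scipy, OpenCV 4.12 (cv2) and the standard library are available. Lean on these libraries where they do the work, as an engineer would, in place of code of your own. Each camera call takes 0.05 s, during which the arm holds its last target. There are 200 camera calls.

### The job

Four jewellery jobs wait in the tray, one in each black-lined cup, and their stones must go with them: stand the jar of amber (orange) stones in the cup with the gold ring, the green stones in the cup with the round silver pendant, the blue stones in the cup with the copper bar brooch, and the purple stones in the cup with the pair of silver ear studs. Set each jar down gently, without dropping it, upright and flat on the floor of the cup's empty square compartment. Leave the look-alike jars of dark red and of colourless stones standing where they are.

Things in the scene. Friction and masses are not known exactly. Their poses are not given: they have to be found in the camera images.
- jar_amber: Screw-lid jar full of amber (orange) stone chips, seen through its clear wall and the window in its white lid: a plain upright cylinder, diameter 38 mm, height 46 mm, about 70 g, loose, standing upright on the bench; origin at the centre of its underside, z up along its axis. Belongs in the cup with the gold ring.
- jar_green: Screw-lid jar full of green stone chips, seen through its clear wall and the window in its white lid: a plain upright cylinder, diameter 38 mm, height 46 mm, about 70 g, loose, standing upright on the bench; origin at the centre of its underside, z up along its axis. Belongs in the cup with the round silver pendant.
- jar_blue: Screw-lid jar full of blue stone chips, seen through its clear wall and the window in its white lid: a plain upright cylinder, diameter 38 mm, height 46 mm, about 70 g, loose, standing upright on the bench; origin at the centre of its underside, z up along its axis. Belongs in the cup with the copper bar brooch.
- jar_purple: Screw-lid jar full of purple stone chips, seen through its clear wall and the window in its white lid: a plain upright cylinder, diameter 38 mm, height 46 mm, about 70 g, loose, standing upright on the bench; origin at the centre of its underside, z up along its axis. Belongs in the cup with the pair of small silver ear studs.
- jar_red: Screw-lid jar full of dark red stone chips, seen through its clear wall and the window in its white lid: a plain upright cylinder, diameter 38 mm, height 46 mm, about 70 g, loose, standing upright on the bench; origin at the centre of its underside, z up along its axis. A look-alike that belongs to no cup: stays where it stands.
- jar_clear: Screw-lid jar full of colourless whitish stone chips, seen through its clear wall and the window in its white lid: a plain upright cylinder, diameter 38 mm, height 46 mm, about 70 g, loose, standing upright on the bench; origin at the centre of its underside, z up along its axis. A look-alike that belongs to no cup: stays where it stands.
- cup_ring: Grey, black-lined cup fixed in the tray, holding a gold ring, 30 mm, lying flat (below wall tops). Origin: on its underside, below the centre of its empty compartment (62 x 64 mm in x, y; floor 3 mm, tops of the 3 mm walls 13 mm above the origin); +x to the piece, 53 mm away. 4 cups in a row along y, any order, 78 mm apart. Tray rim 48 mm to -x of the origin, 16 mm high.
- cup_pendant: Grey, black-lined cup fixed in the tray, holding a round silver pendant, 29 mm (below wall tops). Origin: on its underside, below the centre of its empty compartment (62 x 64 mm in x, y; floor 3 mm, tops of the 3 mm walls 13 mm above the origin); +x to the piece, 53 mm away. 4 cups in a row along y, any order, 78 mm apart. Tray rim 48 mm to -x of the origin, 16 mm high.
- cup_brooch: Grey, black-lined cup fixed in the tray, holding a copper bar brooch, 54 x 12 mm (below wall tops). Origin: on its underside, below the centre of its empty compartment (62 x 64 mm in x, y; floor 3 mm, tops of the 3 mm walls 13 mm above the origin); +x to the piece, 53 mm away. 4 cups in a row along y, any order, 78 mm apart. Tray rim 48 mm to -x of the origin, 16 mm high.
- cup_studs: Grey, black-lined cup fixed in the tray, holding two silver ear studs, 13 mm each (below wall tops). Origin: on its underside, below the centre of its empty compartment (62 x 64 mm in x, y; floor 3 mm, tops of the 3 mm walls 13 mm above the origin); +x to the piece, 53 mm away. 4 cups in a row along y, any order, 78 mm apart. Tray rim 48 mm to -x of the origin, 16 mm high.
Mind the look-alikes: they are no part of the job. What is shaped like the cup_pendant but turquoise is not meant.

How it is judged:
By the outcome, as a careful person would: the job done as asked, in the order asked, and still so for the second after the job is handed in, with the robot touching nothing.
It also fails if it takes over 99 s, if anything falls off the work surface, if the arm or the gripper's body presses on something with over 40 N, if the wrist force passes 120 N, or if a joint passes its speed limit or range.

## Working session

There is one attempt and no reset: what is moved stays moved. The work goes in short steps, Python scripts to look and compute and a tool call to move; the robot and the scene stay as the last step left them, time stands still between calls to the robot, and variables do not carry over. Pictures are saved under pics/ and viewed, at most 14 in all, crops included, and the job is handed in when it is done.

Besides the shell and the picture viewer there is one more tool, called after "Emit:" as name(argument=value, ...) on one line, values as JSON. step_arm: Moves the arm, as the interface text tells. Its arguments: {"type":"object","properties":{"targets":{"type":"array","items":{"type":"array","items":{"type":"number"}}}},"required":["targets"]}

```bash
mkdir -p pics; ls
cat > h.py <<'E'
import numpy as np,cv2,pickle
from workcell import env,cams,job
def snap(n,f):
    c=cams.read_camera(n); cv2.imwrite(f'pics/{f}.png',c['frame'][:,:,::-1]); pickle.dump(c,open(f'{f}.pkl','wb')); return c
def ray(c,u,v,z):
    """world point at height z seen at pixel u,v"""
    K=np.array([[c['fx'],0,c['cx']],[0,c['fy'],c['cy']],[0,0,1]])
    p=cv2.undistortPoints(np.array([[[u,v]]],float),K,np.array(c['dist_coeffs']))[0,0]
    R=cv2.Rodrigues(np.array(c['rvec'],float))[0]; t=np.array(c['tvec'],float).ravel()
    o=-R.T@t; d=R.T@np.r_[p,1]
    return o+d*(z-o[2])/d[2]
E
python3 - <<'E'
from h import *
for n in('top','scene'): snap(n,n+'0')
s=env.get_obs()
print(s['time'],s['tcp_pos'],s['eef_rot'],env.tcp_to_grasp)
E
```

```text
pics
0.1 [0.21883742 0.55813012 0.23033709] [[-9.30956608e-01  3.65129077e-01 -7.42414199e-04]
 [ 3.65129805e-01  9.30955402e-01 -1.50520126e-03]
 [ 1.41561761e-04 -1.67235461e-03 -9.99998592e-01]] -0.0187
```

View pics/top0.png

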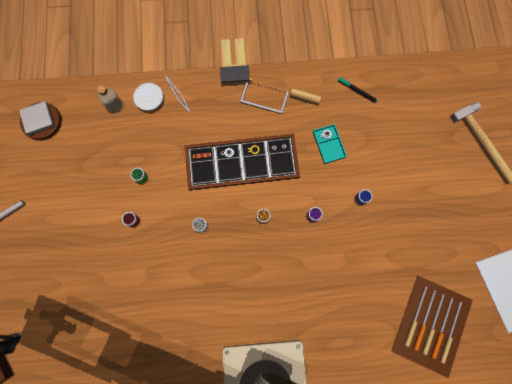

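View pics/scene0.png

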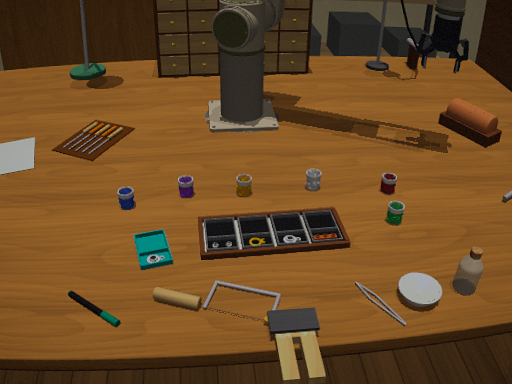

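The top view has the robot at the bottom. The jars are green (139,176), red (130,219), clear (199,225), amber (263,216), purple (315,214) and blue (364,197). The cups from left to right hold the brooch (203,155), pendant (228,152), ring (254,149) and studs (280,146). The turquoise box with a pendant (329,144) is the decoy. I'll confirm this in an enlarged crop.

Run:
```python
import cv2
i=cv2.imread('pics/top0.png')
cv2.imwrite('pics/tray.png',cv2.resize(i[128:198,178:306],None,fx=6,fy=6,interpolation=cv2.INTER_CUBIC))
a=cv2.resize(i[160,:1].reshape(1,1,3),(1,1))
import numpy as np
cs=[(139,176),(130,219),(199,225),(263,216),(315,214),(364,197)]
t=[cv2.resize(i[v-15:v+16,u-15:u+16],(248,248),interpolation=cv2.INTER_CUBIC) for u,v in cs]
cv2.imwrite('pics/jars.png',np.vstack([np.hstack(t[:3]),np.hstack(t[3:])]))
```

```text
(no output)
```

View pics/tray.png

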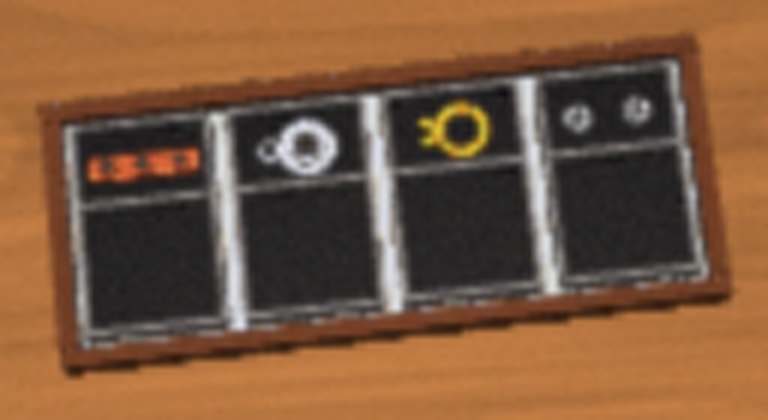

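View pics/jars.png

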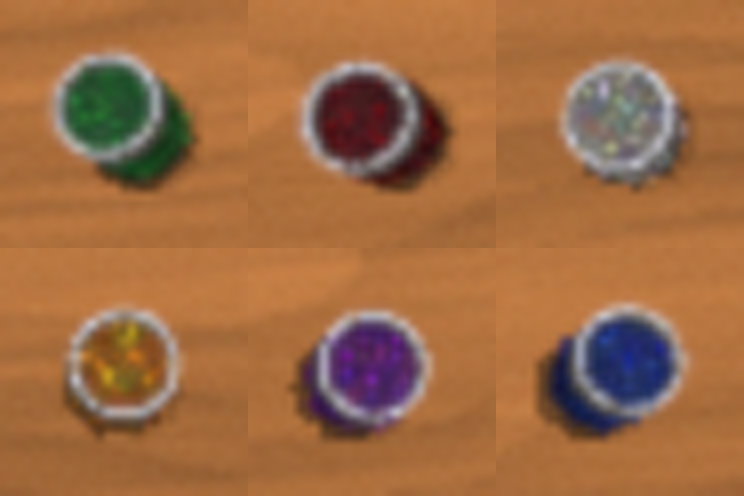

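Both crops agree. The compartments nearer the robot (lower in the crop) are the empty ones, and the cup order is brooch, pendant, ring, studs. Compartment centres in the crop are about (153,263), (310,248), (470,234) and (626,214). Next I'll compute world positions and cross-check the jars with depth.

Run:
```python
from h import *
c=pickle.load(open('top0.pkl','rb'))
R=cv2.Rodrigues(np.array(c['rvec'],float))[0]; t=np.array(c['tvec'],float).ravel()
print('cam',-R.T@t)
def dep(u,v):
    u,v=round(u),round(v); d=np.median(c['range_z'][v-1:v+2,u-1:u+2]); 
    o=-R.T@t; p=ray(c,u,v,0); n=p-o; k=d/(R@n)[2]; return (o+n*k).round(4)
L=dict(amber=(263.06,215.1),green=(137.06,173.9),blue=(365.06,195.7),purple=(315.06,213.4),red=(127.9,218.3),clear=(198.9,223.2))
for n,(u,v) in L.items(): print(n,ray(c,u,v,.046).round(4),dep(u,v))
C=dict(brooch=(153,263),pendant=(310,248),ring=(470,234),studs=(626,214))
P=[]
for n,(x,y) in C.items():
    u,v=178+(x+.5)/6-.5,128+(y+.5)/6-.5; P.append(ray(c,u,v,.007)); print(n,P[-1].round(4),dep(u,v))
P=np.array(P);i=np.arange(4)
b=np.polyfit(i,P[:,:2],1);print('pitch',np.hypot(*b[0]),'ydir',b[0]);print(np.outer(i-1.5,b[0]/np.hypot(*b[0])*.078)+P[:,:2].mean(0))
cs=[(65,127),(680,60),(708,280),(85,345)]
for x,y in cs: print('wallcorner',ray(c,178+(x+.5)/6-.5,128+(y+.5)/6-.5,.016).round(4),dep(178+x/6,128+y/6))
```

```text
cam [0.29383133 0.01289751 1.09235936]
amber [ 0.4509 -0.029   0.046 ] [ 0.4513 -0.0289  0.0451]
green [0.5976 0.3209 0.046 ] [0.5973 0.321  0.0462]
blue [ 0.4839 -0.3218  0.046 ] [ 0.4831 -0.3216  0.0457]
purple [ 0.4444 -0.1749  0.046 ] [ 0.4457 -0.175   0.0448]
red [0.4712 0.3479 0.046 ] [0.4718 0.3473 0.047 ]
clear [0.442  0.1512 0.046 ] [0.4427 0.151  0.0448]
brooch [0.6015 0.1366 0.007 ] [0.6027 0.1368 0.0073]
pendant [0.6032 0.0584 0.007 ] [0.6037 0.0593 0.0048]
ring [ 0.6043 -0.0215  0.007 ] [ 0.6032 -0.0217  0.0062]
studs [ 0.6086 -0.0999  0.007 ] [ 0.6093 -0.1002  0.0074]
pitch 0.07899547978318945 ydir [ 0.00224105 -0.07896368]
[[ 0.60110053  0.13536414]
 [ 0.60331334  0.05739553]
 [ 0.60552615 -0.02057308]
 [ 0.60773896 -0.09854168]]
wallcorner [0.6725 0.1758 0.016 ] [0.6741 0.1752 0.0088]
wallcorner [ 0.6841 -0.1336  0.016 ] [ 0.6831 -0.1339  0.0151]
wallcorner [ 0.5693 -0.1361  0.016 ] [ 0.5669 -0.1371  0.016 ]
wallcorner [0.5601 0.1707 0.016 ] [0.5575 0.1702 0.0153]
```

Emit:
step_arm(targets=[[0, 0, 0, 0.14, 0], [0, 0, 0, 0.14, 0], [0, 0, 0, 0.14, 0], [0, 0, 0, 0.14, 0], [0, 0, 0, 0.14, 0], [0, 0, 0, 0.14, 0], [0, 0, 0, 0.14, 0], [0, 0, 0, 0.14, 0], [0, 0, 0, 0.077, 0], [0, 0, 0, 0, 0], [0, 0, 0, 0, 0]])

```text
time: 1.2
tcp_pos: [0.219, 0.5584, 0.2309]
eef_rot: [[-0.003, 1.0, -0.0], [1.0, 0.003, -0.001], [-0.001, -0.0, -1.0]]
wrist_force: [0.1, -0.3, 0.0]
finger_gap: 1.0
finger_force: 0.0
```

Emit:
step_arm(targets=[[-3, 2.2, 0.5, 0, 0], [-4.5, 2.1, 0.5, 0, 0], [-4.5, 2.1, 0.5, 0, 0], [-4.5, 2.1, 0.5, 0, 0], [-4.5, 2.1, 0.5, 0, 0], [-4.5, 2.1, 0.5, 0, 0], [-4.5, 2.1, 0.5, 0, 0], [-4.5, 2.1, 0.5, 0, 0], [-4.5, 2.1, 0.5, 0, 0], [-4.5, 2.1, 0.5, 0, 0], [-4.5, 2.1, 0.5, 0, 0], [-4.5, 0, 0.5, 0, 0]])

```text
time: 2.4
tcp_pos: [0.4525, 0.0313, 0.1715]
eef_rot: [[-0.002, 1.0, 0.002], [1.0, 0.002, -0.0], [-0.0, 0.002, -1.0]]
wrist_force: [0.5, -0.7, -0.3]
finger_gap: 0.997
finger_force: 0.0
```

Emit:
step_arm(targets=[[-4.5, 0, 1, 0, 0], [-2, 0, 1, 0, 0], [0, 0, 0, 0, 0], [0, 0, 0, 0, 0]])

```text
time: 2.8
tcp_pos: [0.4508, -0.0314, 0.1512]
eef_rot: [[0.0, 1.0, -0.001], [1.0, -0.0, 0.001], [0.001, -0.001, -1.0]]
wrist_force: [0.2, 0.2, 0.6]
finger_gap: 0.999
finger_force: 0.0
```

Emit:
step_arm(targets=[[0.2, 0, 3, 0, 0], [0, 0, 4, 0, 0], [0, 0, 3, 0, 0], [0, 0, 2, 0, 0], [0, 0, 1.5, 0, 0], [0, 0, 0, 0, 0], [0, 0, 0, 0, 0], [0, 0, 0, 0, 1], [0, 0, 0, 0, 1], [0, 0, 0, 0, 1], [0, 0, 0, 0, 1], [0, 0, 0, 0, 1]])

```text
time: 4.0
tcp_pos: [0.452, -0.0296, 0.0174]
eef_rot: [[0.0, 1.0, 0.002], [1.0, -0.0, -0.0], [-0.0, 0.002, -1.0]]
wrist_force: [-0.9, 0.8, 6.2]
finger_gap: 0.424
finger_force: 59.8
```

Emit:
step_arm(targets=[[0, 0, 0, 0, 1], [0, 0, 0, 0, 1], [0, 0, 0, 0, 1]])

```text
time: 4.3
tcp_pos: [0.452, -0.0296, 0.0174]
eef_rot: [[0.0, 1.0, 0.002], [1.0, -0.0, -0.0], [-0.0, 0.002, -1.0]]
wrist_force: [-1.1, 1.2, 6.1]
finger_gap: 0.431
finger_force: 59.8
```

Emit:
step_arm(targets=[[0, 0, -2, 0, 1], [0, 0, -3.5, 0, 1], [0, 0, -3, 0, 1], [0.2, 3, 0, 0, 1], [0.2, 4, 0, 0, 1], [0.2, 4, 0, 0, 1], [0.2, 3, 0, 0, 1], [0.05, 1.3, 0, 0, 1], [0, 0, 0, 0, 1], [0, 0, 0, 0, 1], [0, 0, 0, 0, 1]])

```text
time: 5.4
tcp_pos: [0.6031, -0.021, 0.1011]
eef_rot: [[0.0, 1.0, -0.001], [1.0, -0.0, 0.0], [0.0, -0.001, -1.0]]
wrist_force: [0.6, 0.7, -0.9]
finger_gap: 0.429
finger_force: 60.2
```

Run:
```python
from h import *
snap('scene','s1');w=snap('wrist','w1')
i=cv2.imread('pics/s1.png')[130:270,170:420]
cv2.imwrite('pics/m1.png',np.vstack([cv2.resize(i,(500,280)),cv2.resize(cv2.imread('pics/w1.png'),(500,320))]))
```

```text
(no output)
```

View pics/m1.png

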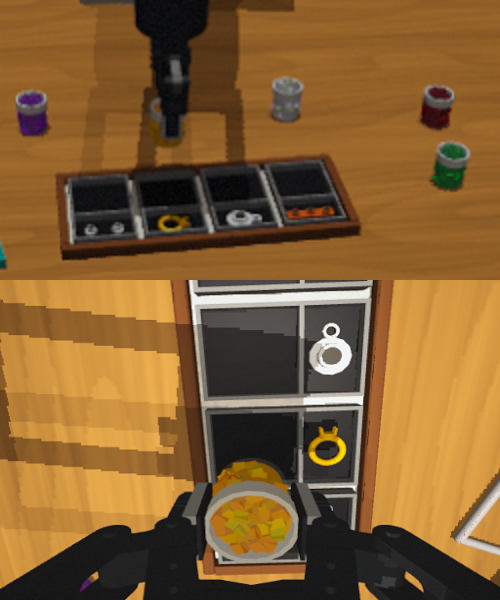

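The lower panel (wrist) shows the amber jar held upright above the ring cup. The pendant compartment is clear beyond it, with corners at about (200,306), (298,304), (300,395) and (206,398). I'll cross-check the tray position from this view.

Run:
```python
from h import *
c=pickle.load(open('w1.pkl','rb'))
f=lambda x,y,z:ray(c,x*512/500,(y-280)*384/320,z)
q=[f(x,y,.016) for x,y in[(200,306),(298,304),(300,395),(206,398)]]
print(np.round(q,4),np.mean(q,0))
print(f(208,412,.016),f(298,408,.016))
R=cv2.Rodrigues(np.array(c['rvec'],float))[0];t=np.array(c['tvec'],float).ravel()
for x,y in[(240,350),(190,400),(255,440)]:
    u,v=int(x*1.024),int((y-280)*1.2);d=c['range_z'][v,u];o=-R.T@t;n=ray(c,u,v,0)-o;print(o+n*d/(R@n)[2])
```

```text
[[0.5716 0.0888 0.016 ]
 [0.6328 0.0901 0.016 ]
 [0.6369 0.0241 0.016 ]
 [0.5726 0.0217 0.016 ]] [0.60349832 0.0561715  0.016     ]
[0.57354015 0.01039439 0.016     ] [0.63599176 0.0136409  0.016     ]
[0.5955892  0.05845562 0.00951665]
[0.56126076 0.02020034 0.01640133]
[ 0.60630329 -0.01590442  0.00707775]
```

Emit:
step_arm(targets=[[0, 0.2, 2, 0, 1], [0, 0, 2, 0, 1], [0, 0, 1.5, 0, 1], [0, 0, 1, 0, 1], [0, 0, 0.5, 0, 1], [0, 0, 0.2, 0, 1], [0, 0, 0, 0, 1], [0, 0, 0, 0, 1]])

```text
time: 6.3
tcp_pos: [0.6067, -0.021, 0.0302]
eef_rot: [[0.0, 1.0, 0.001], [1.0, -0.0, -0.0], [-0.0, 0.001, -1.0]]
wrist_force: [1.1, -0.1, -0.6]
finger_gap: 0.43
finger_force: 60.2
```

Emit:
step_arm(targets=[[0, 0, 0.1, 0, 1], [0, 0, 0.1, 0, 1], [0, 0, 0, 0, 1]])

```text
time: 6.6
tcp_pos: [0.6061, -0.0209, 0.0273]
eef_rot: [[0.0, 1.0, 0.0], [1.0, -0.0, -0.0], [-0.0, 0.0, -1.0]]
wrist_force: [-0.2, -0.3, 0.0]
finger_gap: 0.425
finger_force: 60.2
```

Emit:
step_arm(targets=[[0, 0, 0.1, 0, 1], [0, 0, 0.1, 0, 1], [0, 0, 0, 0, 1]])

```text
time: 6.9
tcp_pos: [0.6059, -0.0209, 0.0251]
eef_rot: [[-0.0, 1.0, -0.0], [1.0, 0.0, 0.0], [0.0, -0.0, -1.0]]
wrist_force: [-0.2, 0.3, -0.1]
finger_gap: 0.428
finger_force: 60.2
```

Emit:
step_arm(targets=[[0, 0, 0.1, 0, 1], [0, 0, 0, 0, 1]])

```text
time: 7.1
tcp_pos: [0.6062, -0.0209, 0.0245]
eef_rot: [[-0.0, 1.0, 0.0], [1.0, 0.0, -0.0], [-0.0, 0.0, -1.0]]
wrist_force: [-1.1, -0.7, 0.5]
finger_gap: 0.428
finger_force: 60.4
```

Emit:
step_arm(targets=[[0, 0, 0.1, 0, 1], [0, 0, 0, 0, 1]])

```text
time: 7.3
tcp_pos: [0.6063, -0.0209, 0.0244]
eef_rot: [[-0.0, 1.0, 0.0], [1.0, 0.0, -0.0], [-0.0, 0.0, -1.0]]
wrist_force: [-6.1, -0.1, 10.1]
finger_gap: 0.428
finger_force: 61.2
```

Emit:
step_arm(targets=[[0, 0, 0, 0, 0.5], [0, 0, 0, 0, 0.4], [0, 0, 0, 0, 0.2], [0, 0, 0, 0, 0.2], [0, 0, -1, 0, 0.2], [0, 0, -3, 0, 0.2], [0, 0, -4, 0, 0], [0, 0, -3, 0, 0], [0, 0, 0, 0, 0]])

```text
time: 8.2
tcp_pos: [0.61, -0.0214, 0.1405]
eef_rot: [[-0.0, 1.0, 0.01], [1.0, 0.0, -0.001], [-0.001, 0.01, -1.0]]
wrist_force: [0.3, -0.3, 0.1]
finger_gap: 0.996
finger_force: 0.0
```

Emit:
step_arm(targets=[[3, -0.2, 0, 0, 0], [4.5, -0.1, 0, 0, 0], [4.5, -0.1, 0, 0, 0], [4.5, -0.1, 0, 0, 0], [4.5, -0.1, 0, 0, 0], [4.5, -0.1, 0, 0, 0], [4.5, -0.1, 0, 0, 0], [3, -0.1, 0, 0, 0], [1.2, 0, 0, 0, 0], [0, 0, 0, 0, 0], [0, 0, 0, 0, 0], [0, 0, 0, 0, 0]])

```text
time: 9.4
tcp_pos: [0.5974, 0.3194, 0.1332]
eef_rot: [[0.002, 1.0, -0.0], [1.0, -0.002, -0.001], [-0.001, -0.0, -1.0]]
wrist_force: [-0.5, 0.1, 0.1]
finger_gap: 1.001
finger_force: 0.0
```

Run:
```python
from h import *
snap('top','t2');snap('scene','s2');snap('wrist','w2')
a=cv2.resize(cv2.imread('pics/t2.png')[120:240,170:310],(400,300),interpolation=2)
b=cv2.resize(cv2.imread('pics/s2.png')[170:270,180:360],(400,300),interpolation=2)
w=cv2.resize(cv2.imread('pics/w2.png'),(400,300))
cv2.imwrite('pics/m2.png',np.vstack([np.hstack([a,b]),np.hstack([w,w*0])]))
```

```text
(no output)
```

View pics/m2.png

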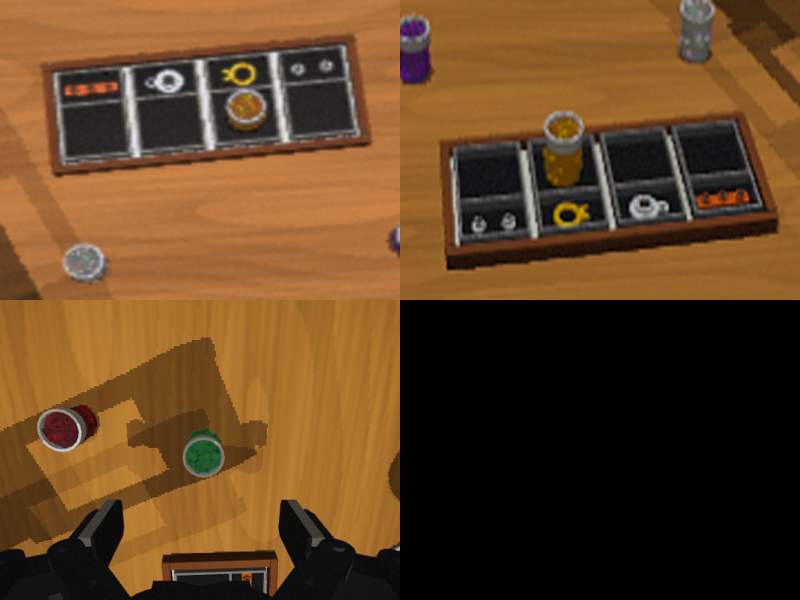

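Amber stands upright in the ring cup (top view about (256,162)). In the wrist panel the green jar is centred between the fingers at (203,456).

Run:
```python
from h import *
c=pickle.load(open('w2.pkl','rb'));print(ray(c,260,199.7,.046))
c=pickle.load(open('t2.pkl','rb'));print(ray(c,170+246*.35,120+105*.4,.053))
```

```text
[0.59993696 0.32079388 0.046     ]
[ 0.60471759 -0.02162796  0.053     ]
```

Emit:
step_arm(targets=[[0.1, 0, 3, 0, 0], [0, 0, 3.5, 0, 0], [0, 0, 2.5, 0, 0], [0, 0, 1.7, 0, 0], [0, 0, 0.9, 0, 0], [0, 0, 0, 0, 0], [0, 0, 0, 0, 0], [0, 0, 0, 0, 1], [0, 0, 0, 0, 1], [0, 0, 0, 0, 1], [0, 0, 0, 0, 1], [0, 0, 0, 0, 1]])

```text
time: 10.75
tcp_pos: [0.5978, 0.3225, 0.0185]
eef_rot: [[-0.0, 1.0, 0.002], [1.0, 0.0, 0.001], [0.001, 0.002, -1.0]]
wrist_force: [-0.2, 0.3, 6.8]
finger_gap: 0.428
finger_force: 60.3
```

Emit:
step_arm(targets=[[0, 0, -2, 0, 1], [0, 0, -3.5, 0, 1], [0, 0, -3, 0, 1], [-3, 0.5, 0, 0, 1], [-4.5, 0, 0, 0, 1], [-4.5, 0, 0, 0, 1], [-4.5, 0, 0, 0, 1], [-4.5, 0, 0, 0, 1], [-4, 0, 0, 0, 1], [-1.5, 0, 0, 0, 1], [0, 0, 0, 0, 1], [0, 0, 0, 0, 1]])

```text
time: 11.95
tcp_pos: [0.602, 0.0577, 0.1021]
eef_rot: [[0.001, 1.0, -0.0], [1.0, -0.001, 0.001], [0.001, -0.0, -1.0]]
wrist_force: [0.5, 0.1, 0.0]
finger_gap: 0.425
finger_force: 60.1
```

Emit:
step_arm(targets=[[0, 0, 2, 0, 1], [0, 0, 2, 0, 1], [0, 0, 1.5, 0, 1], [0, 0, 1, 0, 1], [0, 0, 0.5, 0, 1], [0, 0, 0.2, 0, 1], [0, 0, 0, 0, 1], [0, 0, 0, 0, 1]])

```text
time: 12.75
tcp_pos: [0.6028, 0.0571, 0.0312]
eef_rot: [[0.0, 1.0, 0.001], [1.0, -0.0, 0.0], [0.0, 0.001, -1.0]]
wrist_force: [0.8, -0.6, -1.6]
finger_gap: 0.423
finger_force: 60.1
```

Emit:
step_arm(targets=[[0, 0, 0.15, 0, 1], [0, 0, 0.15, 0, 1], [0, 0, 0.1, 0, 1], [0, 0, 0, 0, 1], [0, 0, 0, 0, 1]])

```text
time: 13.25
tcp_pos: [0.602, 0.057, 0.0262]
eef_rot: [[0.0, 1.0, -0.0], [1.0, -0.0, 0.0], [0.0, -0.0, -1.0]]
wrist_force: [-0.0, -0.2, -1.1]
finger_gap: 0.43
finger_force: 60.1
```

Emit:
step_arm(targets=[[0, 0, 0.1, 0, 1], [0, 0, 0, 0, 1]])

```text
time: 13.45
tcp_pos: [0.6023, 0.0571, 0.0255]
eef_rot: [[-0.0, 1.0, 0.0], [1.0, 0.0, -0.0], [-0.0, 0.0, -1.0]]
wrist_force: [-0.2, -0.6, -0.5]
finger_gap: 0.425
finger_force: 60.3
```

Emit:
step_arm(targets=[[0, 0, 0.1, 0, 1], [0, 0, 0, 0, 1]])

```text
time: 13.65
tcp_pos: [0.6023, 0.0571, 0.0254]
eef_rot: [[-0.0, 1.0, 0.0], [1.0, 0.0, -0.0], [-0.0, 0.0, -1.0]]
wrist_force: [-5.1, -0.8, 9.2]
finger_gap: 0.427
finger_force: 61.1
```

Emit:
step_arm(targets=[[0, 0, 0, 0, 0.5], [0, 0, 0, 0, 0.4], [0, 0, 0, 0, 0.2], [0, 0, 0, 0, 0.2], [0, 0, -1, 0, 0.2], [0, 0, -3, 0, 0.2], [0, 0, -4, 0, 0], [0, 0, -3, 0, 0], [-2.4, -1, 0, 0, 0], [-4, -1.3, 0, 0, 0], [-4.5, -1.4, 0, 0, 0], [-4.5, -1.4, 0, 0, 0]])

```text
time: 14.85
tcp_pos: [0.5507, -0.0981, 0.1354]
eef_rot: [[-0.001, 1.0, 0.001], [1.0, 0.001, -0.0], [-0.0, 0.001, -1.0]]
wrist_force: [0.1, -0.2, 0.3]
finger_gap: 1.0
finger_force: 0.0
```

Emit:
step_arm(targets=[[-4.5, -1.4, 0, 0, 0], [-4.5, -1.4, 0, 0, 0], [-4.5, -1.4, 0, 0, 0], [-4.5, -1.4, 0, 0, 0], [-3, -1.2, 0, 0, 0], [-1.5, 0, 0, 0, 0], [0, 0, 0, 0, 0], [0, 0, 0, 0, 0], [0, 0, 0, 0, 0]])

```text
time: 15.75
tcp_pos: [0.4837, -0.3205, 0.1343]
eef_rot: [[-0.001, 1.0, 0.0], [1.0, 0.001, 0.001], [0.001, 0.0, -1.0]]
wrist_force: [0.3, -0.2, 0.9]
finger_gap: 1.002
finger_force: 0.0
```

Emit:
step_arm(targets=[[-0.1, 0, 3, 0, 0], [0, 0, 3.5, 0, 0], [0, 0, 2.5, 0, 0], [0, 0, 1.8, 0, 0], [0, 0, 0.9, 0, 0], [0, 0, 0, 0, 0], [0, 0, 0, 0, 0], [0, 0, 0, 0, 1], [0, 0, 0, 0, 1], [0, 0, 0, 0, 1], [0, 0, 0, 0, 1], [0, 0, 0, 0, 1]])

```text
time: 16.95
tcp_pos: [0.4837, -0.3235, 0.0184]
eef_rot: [[0.0, 1.0, 0.001], [1.0, -0.0, -0.001], [-0.001, 0.001, -1.0]]
wrist_force: [-1.0, -0.2, 5.5]
finger_gap: 0.429
finger_force: 60.0
```

Emit:
step_arm(targets=[[0, 0, -2, 0, 1], [0, 0, -4, 0, 1], [0, 0, -4, 0, 1], [0, 0, -2, 0, 1], [3, 0.8, 0, 0, 1], [4.5, 1, 0, 0, 1], [4.5, 1, 0, 0, 1], [4.5, 1, 0, 0, 1], [4.5, 1, 0, 0, 1], [4.5, 1, 0, 0, 1], [4.5, 1, 0, 0, 1], [4.5, 1, 0, 0, 1]])

```text
time: 18.15
tcp_pos: [0.5609, 0.0239, 0.1372]
eef_rot: [[0.0, 1.0, -0.0], [1.0, -0.0, -0.0], [-0.0, -0.0, -1.0]]
wrist_force: [0.2, -0.5, -1.8]
finger_gap: 0.43
finger_force: 60.1
```

Emit:
step_arm(targets=[[4.5, 1, 0, 0, 1], [4.5, 1.5, 0, 0, 1], [2.3, 1.45, 0, 0, 1], [0, 0, 0, 0, 1], [0, 0, 0, 0, 1], [0, 0, 0, 0, 1]])

```text
time: 18.75
tcp_pos: [0.6, 0.1341, 0.1368]
eef_rot: [[0.001, 1.0, -0.001], [1.0, -0.001, -0.001], [-0.001, -0.001, -1.0]]
wrist_force: [-0.4, -0.3, -0.1]
finger_gap: 0.426
finger_force: 60.3
```

Emit:
step_arm(targets=[[0, 0.1, 3, 0, 1], [0, 0, 3, 0, 1], [0, 0, 2, 0, 1], [0, 0, 1.2, 0, 1], [0, 0, 0.8, 0, 1], [0, 0, 0.5, 0, 1], [0, 0, 0.2, 0, 1], [0, 0, 0, 0, 1], [0, 0, 0, 0, 1]])

```text
time: 19.65
tcp_pos: [0.6023, 0.1352, 0.0313]
eef_rot: [[-0.0, 1.0, 0.002], [1.0, 0.0, 0.0], [0.0, 0.002, -1.0]]
wrist_force: [-0.7, -0.5, -1.4]
finger_gap: 0.428
finger_force: 60.3
```

Emit:
step_arm(targets=[[0, 0, 0.1, 0, 1], [0, 0, 0, 0, 1], [0, 0, 0, 0, 1]])

```text
time: 19.95
tcp_pos: [0.6017, 0.1351, 0.0295]
eef_rot: [[-0.0, 1.0, 0.0], [1.0, 0.0, 0.0], [0.0, 0.0, -1.0]]
wrist_force: [-0.4, 0.4, -1.7]
finger_gap: 0.427
finger_force: 60.3
```

Emit:
step_arm(targets=[[0, 0, 0.1, 0, 1], [0, 0, 0, 0, 1]])

```text
time: 20.15
tcp_pos: [0.6015, 0.1351, 0.0282]
eef_rot: [[-0.0, 1.0, -0.0], [1.0, 0.0, -0.0], [-0.0, -0.0, -1.0]]
wrist_force: [-0.4, -0.4, -1.2]
finger_gap: 0.429
finger_force: 60.3
```

Emit:
step_arm(targets=[[0, 0, 0.1, 0, 1], [0, 0, 0.1, 0, 1], [0, 0, 0, 0, 1], [0, 0, 0, 0, 1]])

```text
time: 20.55
tcp_pos: [0.6015, 0.1351, 0.0262]
eef_rot: [[-0.0, 1.0, -0.0], [1.0, 0.0, -0.0], [-0.0, -0.0, -1.0]]
wrist_force: [0.3, 0.1, -0.8]
finger_gap: 0.427
finger_force: 60.3
```

Emit:
step_arm(targets=[[0, 0, 0.1, 0, 1], [0, 0, 0, 0, 1]])

```text
time: 20.75
tcp_pos: [0.6017, 0.1351, 0.0254]
eef_rot: [[0.0, 1.0, 0.0], [1.0, -0.0, 0.0], [0.0, 0.0, -1.0]]
wrist_force: [0.3, 0.2, -0.3]
finger_gap: 0.423
finger_force: 60.5
```

Emit:
step_arm(targets=[[0, 0, 0.1, 0, 1], [0, 0, 0, 0, 1]])

```text
time: 20.95
tcp_pos: [0.6018, 0.1352, 0.0254]
eef_rot: [[-0.0, 1.0, 0.0], [1.0, 0.0, 0.0], [0.0, 0.0, -1.0]]
wrist_force: [-4.7, -0.3, 8.7]
finger_gap: 0.427
finger_force: 61.2
```

Emit:
step_arm(targets=[[0, 0, 0, 0, 0.5], [0, 0, 0, 0, 0.4], [0, 0, 0, 0, 0.2], [0, 0, 0, 0, 0.2], [0, 0, -1, 0, 0.2], [0, 0, -3, 0, 0.2], [0, 0, -4, 0, 0], [0, 0, -3, 0, 0], [-2.5, -1.5, 0, 0, 0], [-4, -2, 0, 0, 0], [-4, -2, 0, 0, 0], [-4, -2, 0, 0, 0]])

```text
time: 22.15
tcp_pos: [0.5259, -0.011, 0.1352]
eef_rot: [[-0.001, 1.0, 0.001], [1.0, 0.001, -0.0], [-0.0, 0.001, -1.0]]
wrist_force: [1.0, -1.4, 1.4]
finger_gap: 0.998
finger_force: 0.0
```

Emit:
step_arm(targets=[[-4, -2, 0, 0, 0], [-4, -2, 0, 0, 0], [-4, -2, 0, 0, 0], [-3, -1.5, 0, 0, 0], [-1.5, -0.7, 0, 0, 0], [0, 0, 0, 0, 0], [0, 0, 0, 0, 0], [0, 0, 0, 0, 0]])

```text
time: 22.95
tcp_pos: [0.4451, -0.1742, 0.1346]
eef_rot: [[-0.001, 1.0, 0.001], [1.0, 0.001, 0.0], [0.0, 0.001, -1.0]]
wrist_force: [0.0, 0.3, -0.4]
finger_gap: 0.999
finger_force: 0.0
```

Emit:
step_arm(targets=[[0, 0, 3, 0, 0], [0, 0, 3.5, 0, 0], [0, 0, 2.5, 0, 0], [0, 0, 1.8, 0, 0], [0, 0, 0.9, 0, 0], [0, 0, 0, 0, 0], [0, 0, 0, 0, 0], [0, 0, 0, 0, 1], [0, 0, 0, 0, 1], [0, 0, 0, 0, 1], [0, 0, 0, 0, 1], [0, 0, 0, 0, 1]])

```text
time: 24.15
tcp_pos: [0.4453, -0.1753, 0.0183]
eef_rot: [[0.0, 1.0, 0.001], [1.0, -0.0, -0.001], [-0.001, 0.001, -1.0]]
wrist_force: [-1.3, 0.2, 6.6]
finger_gap: 0.428
finger_force: 59.9
```

Emit:
step_arm(targets=[[0, 0, -2, 0, 1], [0, 0, -3.5, 0, 1], [0, 0, -3, 0, 1], [1.5, 3, 0, 0, 1], [1.8, 3.7, 0, 0, 1], [1.8, 3.7, 0, 0, 1], [1.5, 3.5, 0, 0, 1], [1, 2.3, 0, 0, 1], [0, 0, 0, 0, 1], [0, 0, 0, 0, 1], [0, 0, 0, 0, 1]])

```text
time: 25.25
tcp_pos: [0.6056, -0.0993, 0.1019]
eef_rot: [[0.0, 1.0, -0.001], [1.0, -0.0, 0.0], [0.0, -0.001, -1.0]]
wrist_force: [-0.0, 0.3, -0.6]
finger_gap: 0.425
finger_force: 60.3
```

Emit:
step_arm(targets=[[0, 0, 2, 0, 1], [0, 0, 2, 0, 1], [0, 0, 1.5, 0, 1], [0, 0, 1, 0, 1], [0, 0, 0.5, 0, 1], [0, 0, 0.2, 0, 1], [0, 0, 0.1, 0, 1], [0, 0, 0, 0, 1], [0, 0, 0, 0, 1]])

```text
time: 26.15
tcp_pos: [0.6072, -0.099, 0.0301]
eef_rot: [[-0.0, 1.0, 0.001], [1.0, 0.0, -0.0], [-0.0, 0.001, -1.0]]
wrist_force: [0.6, 0.6, -0.8]
finger_gap: 0.424
finger_force: 60.3
```

Emit:
step_arm(targets=[[0, 0, 0.1, 0, 1], [0, 0, 0.1, 0, 1], [0, 0, 0, 0, 1], [0, 0, 0, 0, 1]])

```text
time: 26.55
tcp_pos: [0.6065, -0.0989, 0.0272]
eef_rot: [[-0.0, 1.0, -0.0], [1.0, 0.0, 0.0], [0.0, -0.0, -1.0]]
wrist_force: [0.7, 0.4, -0.2]
finger_gap: 0.428
finger_force: 60.3
```

Emit:
step_arm(targets=[[0, 0, 0.1, 0, 1], [0, 0, 0, 0, 1], [0, 0, 0, 0, 1]])

```text
time: 26.85
tcp_pos: [0.6065, -0.0989, 0.0262]
eef_rot: [[-0.0, 1.0, -0.0], [1.0, 0.0, 0.0], [0.0, -0.0, -1.0]]
wrist_force: [-1.0, 0.3, -1.1]
finger_gap: 0.428
finger_force: 60.3
```

Emit:
step_arm(targets=[[0, 0, 0.1, 0, 1], [0, 0, 0, 0, 1]])

```text
time: 27.05
tcp_pos: [0.6067, -0.0989, 0.0254]
eef_rot: [[0.0, 1.0, 0.0], [1.0, -0.0, -0.0], [-0.0, 0.0, -1.0]]
wrist_force: [0.1, -0.8, -0.3]
finger_gap: 0.422
finger_force: 60.4
```

Emit:
step_arm(targets=[[0, 0, 0.1, 0, 1], [0, 0, 0, 0, 1]])

```text
time: 27.25
tcp_pos: [0.6068, -0.099, 0.0253]
eef_rot: [[-0.0, 1.0, 0.0], [1.0, 0.0, -0.0], [-0.0, 0.0, -1.0]]
wrist_force: [-4.6, 0.9, 7.9]
finger_gap: 0.426
finger_force: 61.1
```

Emit:
step_arm(targets=[[0, 0, 0, 0, 0.5], [0, 0, 0, 0, 0.4], [0, 0, 0, 0, 0.2], [0, 0, 0, 0, 0.2], [0, 0, -1, 0, 0.2], [0, 0, -3, 0, 0.2], [0, 0, -4, 0, 0], [0, 0, -4, 0, 0], [-2, -2, 0, 0, 0], [-3, -3, 0, 0, 0], [-4, -3, 0, 0, 0], [-4, -3, 0, 0, 0]])

```text
time: 28.45
tcp_pos: [0.4957, -0.2298, 0.1454]
eef_rot: [[-0.001, 1.0, 0.001], [1.0, 0.001, -0.001], [-0.001, 0.001, -1.0]]
wrist_force: [1.1, 0.4, -0.2]
finger_gap: 0.999
finger_force: 0.0
```

Emit:
step_arm(targets=[[-4, -2, 0, 0, 0], [-4, 0, 0, 0, 0], [-4, 0, 0, 0, 0], [-2, 0, 0, 0, 0], [0, 0, 0, 0, 0], [0, 0, 0, 0, 0], [0, 0, 0, 0, 0]])

```text
time: 29.15
tcp_pos: [0.4767, -0.368, 0.1445]
eef_rot: [[-0.001, 1.0, 0.0], [1.0, 0.001, 0.0], [0.0, 0.0, -1.0]]
wrist_force: [0.3, 0.2, -0.0]
finger_gap: 1.001
finger_force: 0.0
```

Run:
```python
from h import *
snap('top','t3');snap('scene','s3')
a=cv2.resize(cv2.imread('pics/t3.png')[120:240,100:340],(800,400)[::1],interpolation=2)
b=cv2.resize(cv2.imread('pics/s3.png')[150:270,180:420],(400,200),interpolation=2)
cv2.imwrite('pics/m3.png',np.vstack([cv2.resize(a,(600,300)),cv2.resize(cv2.imread('pics/s3.png')[150:270,180:420],(600,300),interpolation=2)]))
```

```text
(no output)
```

View pics/m3.png

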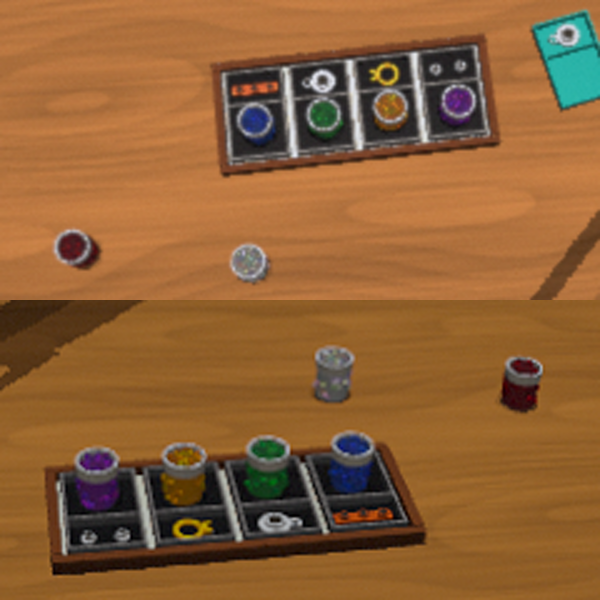

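All four jars stand upright in the correct compartments: blue with the brooch (256,122), green with the pendant (324,117), amber with the ring (389,108) and purple with the studs (457,103). The red and clear jars are untouched.

```bash
python3 -c "
from workcell import job
print(job.close_job())"
```

```text
the job is handed in; nothing more can be done
None
```

The job is handed in at about 29 s of robot time: all four jars were set down gently and stand upright in their matching cups, and the red and clear jars were not moved.

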